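Snap the spindle cap onto the mixer base and hold it down

TASK

Pull the accessory drawer out as far as it goes and leave it open. Take the orange cap out of it, set it over the drive spindle on top of the white mixer base and press it straight down until it clicks past the catches, then keep pressing so that its rim squeezes the rubber seal with a firm but moderate push of about 10 N. Finish while still holding the cap pressed down like that, without letting go, and leave the salt shaker, dark-lidded spice jar and egg timer where they stand.

Things in the scene. Friction and masses are not known exactly. Their poses are not given: they have to be found in the camera images.
- drawer_unit: fixed wooden unit, 160 (x) by 200 (y) by 90 mm high; origin: centre of its underside, z up. One drawer in its -x face slides out along the unit's own -x; inside it is 115 mm (x) by 158 mm (y), floor 22 mm above the worktop, walls 46 mm high. Inside centre when shut: 1.5 mm to -x of the origin. The top board's front edge is 65 mm to -x of the origin
- drawer_unit_drawer0 (a joint): how far the drawer is out, m: 0 shut, 0.102 at its stop. It slides with about 1 N of friction; it may start up to 12 mm open
- drawer_unit_drawer0_handle (a point): middle of the drawer's handle, which moves with it: a steel bar 11 mm thick, 100 mm long, along the unit's y, 52 mm above the worktop, its centre line 35 mm in front of the drawer's face (29 mm of room behind the bar), free above
- cap: loose orange cap, a round cup, open side down, 40 mm across, 42 mm tall, 28 to 56 g, flat top with a white disc. Origin: centre of its lower rim; z up. Starts upright in the drawer (hidden while shut) and rides along, perhaps sliding a little. Inside, the rim's lip has a 26 mm opening, 4 mm high; above it the bore is 32 mm wide, 32 mm deep. Any turn about its axis fits
- cap_top (a point): centre of the cap's top, 42 mm above its origin
- mixer_base: fixed white round mixer motor base, 164 mm across at the foot, 100 mm across at its top, housing top 80 mm above the worktop, with a dark dial on its -x side. Origin: centre of its underside; z up
- spindle_seat (a point): point on the spindle's axis level with the rubber seal's top face at rest, 85 mm above the worktop. The upright steel spindle is 22 mm across, tapered at its tip, and ends 27 mm above this point. The cap is home when its origin is at this point or up to 4 mm below it
- gasket: black rubber seal ring round the spindle's foot, 44 mm outside and 25 mm inside, 6 mm thick. It gives by up to 4 mm when pressed: about 3 N to begin and 3 N more for each mm. Origin: centre of its underside, 6 mm below its top face
- salt: loose salt shaker, glass with grey top, 44 mm across, 90 mm tall; bystander. Origin: centre of its underside
- herbs: loose spice jar with a dark lid and green label, 44 mm across, 105 mm tall; bystander. Origin: centre of its underside
- timer: loose cream egg timer, 59 mm across, 52 mm tall; bystander. Origin: centre of its underside
- catches (a point): centre of the ring of four sprung steel nubs in the spindle, 8.5 mm above spindle_seat, 30 mm across the nubs. The cap's lip must be pushed over them: with its rim 12 to 8 mm above spindle_seat it resists with up to about 10 to 15 N, then the resistance drops away (the click) and the cap is drawn on down, until its rim meets the seal at spindle_seat height
Mind the look-alikes: they are no part of the job. Of the things that look like the mixer_base, take the one that is farthest from the robot's base at the start.

How it is judged:
On the way, in this order (a step that is already met when the one before it is completed fails the run):
1. the drawer is pulled out to its stop (within 6 mm) (value of joint drawer_unit_drawer0 above 0.096 m), for 0.1 s.
2. the cap is lifted out of the drawer in the gripper (height (world z) of cap above 0.09 m and contact force between the fingers and cap above 0.5 N), for 0.1 s.
3. the cap has clicked past the catches, upright on the spindle (z of cap in the frame of spindle_seat below 0.003 m and horizontal distance between cap and spindle_seat below 0.004 m and angle between cap's own z axis and vertical below 0.12 rad), for 0.1 s.
At the end, for the whole second after the job is handed in: The cap is clicked home: upright (0.12 rad), within 4 mm of the spindle axis, rim on the seal, still; the gripper is on it and presses it into the rubber seal with 4.5 to 30 N, through the last second; the drawer is still out (at least 80 mm) (z of cap in the frame of spindle_seat between -0.008 and 0.0005 m and horizontal distance between cap and spindle_seat below 0.004 m and angle between cap's own z axis and vertical below 0.12 rad and contact force between cap and gasket between 4.5 and 30 N and contact force between the fingers and cap above 2 N and linear speed of cap below 0.02 m/s and value of joint drawer_unit_drawer0 above 0.08 m); the arm keeps its last pose, push and grip.
It fails at once if a bystander (salt shaker, spice jar, egg timer) is moved by more than 30 mm or tipped over (distance of any of salt, herbs, timer from where it was at the start of the episode above 0.03 m or angle between any of salt, herbs, timer's own z axis and vertical above 0.5 rad).
It also fails if it takes over 61 s, if anything falls off the work surface, if the arm or the gripper's body presses on something with over 40 N, if the wrist force passes 120 N, or if a joint passes its speed limit or range.

ROBOT

A 7-joint arm with a two-finger parallel gripper is mounted at the origin on a cart in front of the work surface, level with it; the furniture and walls round the work are solid. World frame = base frame: x ahead of the robot, y to its left, z up, the work surface at z = 0. Lengths are in m, angles in rad, forces in N, time in s.
With the tool pointing down it reaches from about 0.4 to 0.9 m from the base axis. Payload 5.6 kg.
Tool frame: the origin (TCP) lies at the very end of the fingers, on their centre line; the grasp point (between the pads) lies 19 mm behind it; z points along the fingers, y is the line along which they close (so a half turn about z gives the same grasp; the last joint's range is limited). The gripper opens to 92 mm and grips with 3 to 60 N. Pads are 20 mm wide; open, the fingers measure 128 mm over their backs; the gripper's body (75 mm by 189 mm) begins 69 mm behind the grasp point.
Start: joints at [1.148, 0.468, -0.012, 1.603, 0.006, 1.071, -0.056], TCP at [0.241, -0.604, 0.215] pointing down, gripper open.
Joint ranges: [-2.53, 2.53], [-0.31, 2.02], [-1.57, 1.55], [0.28, 2.44], [-1.29, 4.43], [0.15, 1.84], [-2.92, 2.92]. Speed limits (rad/s): [2.57, 2.57, 3.14, 3.14, 3.14, 3.14, 3.14].

INTERFACE

Orientations are given as a rotation vector (axis times angle).
In Python, from plant import ctrl gives the robot as it stands. The module is installed in compiled form; this text tells all that it offers.
- The arm moves only by the tool play_rows, never from a script. Its argument "series" is a list that holds one entry, the list of rows, each a list of 6 numbers: the shift along the tool's x, y, z in units of 120 mm (1.0 is 120 mm), then the turn, a rotation vector about the tool's x, y, z in units of 1.5 rad (1.0 is 1.5 rad). A call has exactly 8 rows; each row is the pose to reach, as a shift and turn from the pose commanded when the call began, along the tool's axes at that moment; what a row does not reach only later rows make up. A row lasts 1/8 s, in which the tool goes at most 62.5 mm and 10.7 degrees, less where a joint would pass 70% of its speed; a pose out of reach is approached as far as the arm can. A call with a number of a shift or a turn outside -1 to 1 is refused whole. A call with a gripper value outside its range is refused whole. "gripper" is the opening, from 0 (shut) to 1 (fully open), set as the call begins (left out, the last holds). The fingers move at their own pace and stop on an object; "squeeze" is the grip in N (left out, the last holds). Time passes only in rows, so rows that repeat a pose let the fingers close, or fill a call up. It gives the time, the measured TCP pose, the force, the opening and the grip force at its end, in the units of the state.
- ctrl.get_obs(): the state, without advancing time (a new reading comes with each control period).
- ctrl.get_image(name): name is "scene" or "top" or "wrist"; returns a dict with "frame" (420x560x3 uint8, red, green, blue), "depth" (420x560 float32, m along the optical axis (not along the pixel's ray), 0 where there is no reading), "camera_matrix" (3x3 intrinsics, pixels), "position" and "rotation" of the camera in the world; the wrist camera has in their place "T_tool_cam" (4x4, takes a point from camera to tool coordinates, whose origin is the TCP and whose axes are the flange's). Camera axes: x right, y down, z forward; pixel columns grow to the right and rows downward; lengths in m; the calibration is good to about 2 mm. A picture is of the moment at which its call begins: read the wrist's pose just before it.
- ctrl.job_done(): hands the job in; it is judged then, once.
Trained networks look in a picture, given as the dict that the camera call returned (one of the last four; its "shot" number tells which), for a name from the list of things; names that differ only in an ending like _2 or _b are one class to them, and where a whole thing is asked for, a point or a joint stands for the part that bears it (a point fixed in the world has none). Each returns a list of dicts, best first, with "score" (0 to 1); they miss things now and then, are a little off and sometimes report something else, mostly with a low value. They report only what shows in the picture. A call takes as long as a camera call. They do not tell look-alikes from the thing itself.
- ctrl.regions_of(picture, target): "pixels" (420x560 bool, what is visible of it) and "extent" ([centre column, centre row, width, height] in pixels, round what is visible of it).
The state is a dict: "time_s": time; "qpos": joint angles; "qvel": joint speeds; "joint_torque": joint torques, N m; "tcp_pos": TCP position; "orientation": TCP orientation; "force": force on the tool from outside, world axes, zero at the start; "moment": the same for the moment, N m; "finger_gap": finger opening in m; "finger_force": force on a finger pad.
Only numpy, scipy, OpenCV 4.12 (cv2) and the standard library are available. Lean on these libraries where they do the work, as an engineer would, in place of code of your own. Each camera call takes 0.05 s, during which the arm holds its last target. There are 200 camera calls.

## Working session

There is one attempt and no reset: what is moved stays moved. The work goes in short steps, Python scripts to look and compute and a tool call to move; the robot and the scene stay as the last step left them, time stands still between calls to the robot, and variables do not carry over. Pictures are saved under pics/ and viewed, at most 10 in all, crops included, and the job is handed in when it is done.

Besides the shell and the picture viewer there is one more tool, called after "Request:" as name([rows], argument=value, ...), one row to a line, values as JSON. play_rows: Moves the arm, as the interface text tells. Its arguments: {"type":"object","properties":{"series":{"type":"array"},"gripper":{"type":"number"},"squeeze":{"type":"number"}},"required":["series"]}

```bash
mkdir -p pics; cat > h.py <<'E'
import numpy as np, cv2
from scipy.spatial.transform import Rotation as R
from plant import ctrl
def world(p, o=None):
    K=p["camera_matrix"]; d=p["depth"]; v,u=np.mgrid[:420,:560]
    c=np.stack([(u-K[0,2])/K[0,0]*d,(v-K[1,2])/K[1,1]*d,d],-1)
    if "T_tool_cam" in p:
        T=np.array(p["T_tool_cam"]); c=c@T[:3,:3].T+T[:3,3]
        return c@R.from_rotvec(o["orientation"]).as_matrix().T+o["tcp_pos"]
    Rm=np.array(p["rotation"]); return c@Rm.T+p["position"]
def save(p,n): cv2.imwrite("pics/"+n+".png",p["frame"][:,:,::-1])
def find(p,names,o=None):
    W=world(p,o)
    for n in names:
        for r in ctrl.regions_of(p,n)[:4]:
            m=r["pixels"]&(p["depth"]>0); q=W[m]
            if len(q): print(n,round(r["score"],2),np.round(r["extent"]),"med",np.median(q,0).round(3),"lo",np.percentile(q,2,axis=0).round(3),"hi",np.percentile(q,98,axis=0).round(3))
E
python3 - <<'E'
from h import *
o=ctrl.get_obs(); print(o)
for n in("scene","top"):
    p=ctrl.get_image(n); save(p,n+"0"); print(n,np.round(p["position"],3)); find(p,["drawer_unit","drawer_unit_drawer0_handle","mixer_base","gasket","salt","herbs","timer","cap"])
E
```

```text
{'time_s': 0.0, 'qpos': array([ 1.14798148,  0.46838515, -0.01162735,  1.60365171,  0.00603125,
        1.07140607, -0.05628617]), 'qvel': array([ 2.25902860e-03, -4.35081732e-04, -7.60844536e-04, -4.14550869e-05,
        5.26792647e-04,  4.79901920e-04, -1.43807213e-03]), 'joint_torque': array([ 1.02159367e-03, -5.20581436e+01, -1.19308455e-02, -2.43749517e+01,
       -5.66155929e-02,  1.75569509e-02,  1.59811161e-04]), 'tcp_pos': array([ 0.24070129, -0.60313847,  0.21362358]), 'orientation': array([-3.08339656e+00, -5.92681385e-01,  7.56119353e-04]), 'force': array([-0.4116932 , -0.24115854, -0.435081  ]), 'moment': array([ 0.04447429, -0.01152593,  0.03767429]), 'finger_force': 0.0, 'finger_gap': 0.09175597943988116}
scene [0.089 0.493 0.548]Traceback (most recent call last):
  File "<stdin>", line 4, in <module>
  File "h.py", line 13, in find
    W=world(p,o)
  File "h.py", line 10, in world
    Rm=np.array(p["rotation"]); return c@Rm.T+p["position"]
                                       ~~~~~~^~~~~~~~~~~~~~
ValueError: operands could not be broadcast together with shapes (420,560) (3,)
```

```bash
sed -i 's/Rm=np.array(p\["rotation"\])/Rm=R.from_rotvec(p["rotation"]).as_matrix()/' h.py
python3 - <<'E'
from h import *
ims=[]
for n in("scene","top"):
    p=ctrl.get_image(n); ims.append(p["frame"]); print(n,np.round(p["position"],3)); find(p,["drawer_unit","drawer_unit_drawer0_handle","mixer_base","gasket","salt","herbs","timer","cap"])
    cv2.imwrite(f"pics/{n}0.png",p["frame"][:,:,::-1])
E
```

```text
scene [0.089 0.493 0.548]
drawer_unit 0.81 [139. 287. 161. 135.] med [0.592 0.265 0.088] lo [0.512 0.145 0.014] hi [0.704 0.344 0.091]
drawer_unit_drawer0_handle 0.65 [310. 190.  72.  61.] med [ 0.612 -0.159  0.056] lo [ 0.564 -0.236  0.006] hi [ 0.692 -0.118  0.097]
drawer_unit_drawer0_handle 0.55 [171. 304. 102. 102.] med [0.548 0.245 0.055] lo [0.507 0.143 0.019] hi [0.609 0.328 0.078]
mixer_base 0.89 [310. 189.  74.  62.] med [ 0.612 -0.159  0.056] lo [ 0.564 -0.237  0.006] hi [ 0.693 -0.118  0.097]
mixer_base 0.6 [390. 238.  94.  68.] med [ 0.384 -0.121  0.06 ] lo [ 0.328 -0.199  0.01 ] hi [ 0.462 -0.083  0.098]
gasket 0.67 [390. 216.  22.  11.] med [ 0.399 -0.152  0.084] lo [ 0.386 -0.179  0.08 ] hi [ 0.426 -0.141  0.086]
gasket 0.49 [307. 172.  17.   6.] med [ 0.632 -0.185  0.084] lo [ 0.623 -0.209  0.081] hi [ 0.656 -0.175  0.085]
salt 0.84 [209. 212.  24.  42.] med [0.717 0.03  0.047] lo [0.709 0.01  0.004] hi [0.737 0.042 0.087]
herbs 0.66 [172. 302. 105.  98.] med [0.548 0.245 0.055] lo [0.507 0.143 0.019] hi [0.616 0.328 0.078]
herbs 0.55 [254. 223.  20.  55.] med [0.597 
[... 825 characters left out ...]
 [ 0.566 -0.264  0.015] hi [ 0.707 -0.125  0.099]
gasket 0.8 [370. 196.  22.  21.] med [ 0.637 -0.195  0.085] lo [ 0.623 -0.219  0.082] hi [ 0.663 -0.18   0.088]
gasket 0.7 [353. 327.  28.  26.] med [ 0.409 -0.165  0.085] lo [ 0.387 -0.185  0.081] hi [ 0.427 -0.146  0.095]
gasket 0.33 [260. 296.  29.  30.] med [0.457 0.005 0.041] lo [ 0.431 -0.021  0.03 ] hi [0.483 0.03  0.052]
salt 0.92 [257. 155.  24.  29.] med [0.72  0.015 0.077] lo [ 0.71  -0.003  0.007] hi [0.742 0.037 0.089]
herbs 0.92 [263. 214.  26.  32.] med [ 0.603 -0.002  0.104] lo [ 0.588 -0.021  0.008] hi [0.629 0.018 0.108]
timer 0.59 [259. 296.  31.  30.] med [0.456 0.005 0.041] lo [ 0.431 -0.021  0.008] hi [0.483 0.032 0.052]
```

View pics/scene0.png

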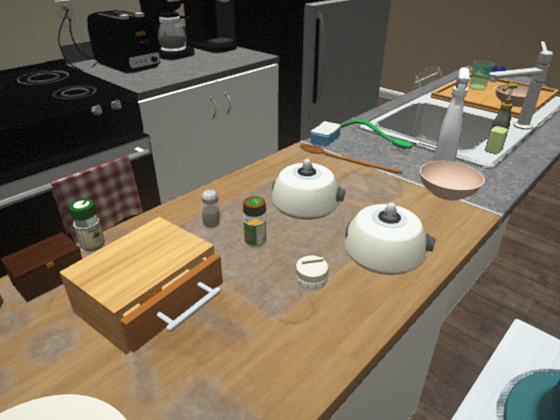

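View pics/top0.png

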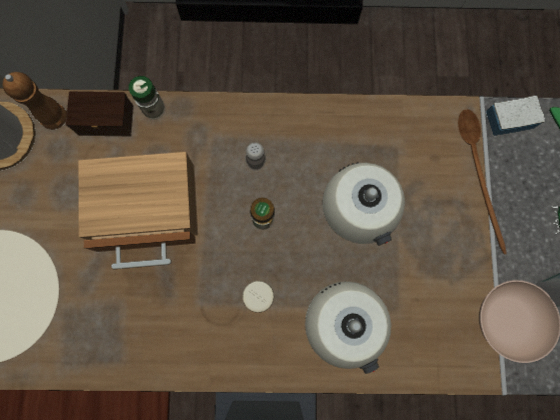

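Scene: drawer unit at left with slightly open drawer and a steel handle (top view 140,264). There are two mixers; the far one (top view 370,196) is the target. Herbs, timer and salt stand between. Now the drawer's yaw and handle.

```bash
python3 - <<'E'
from h import *
p=ctrl.get_image("top"); W=world(p)
r=ctrl.regions_of(p,"drawer_unit")[0]
v,u=np.mgrid[:420,:560]
m=(W[...,2]>.084)&(W[...,2]<.096)&(u<200)&(u>70)&(v>140)&(v<240)
b=cv2.minAreaRect((W[m][:,:2]*1000).astype(np.float32)); print("board",b, cv2.boxPoints(b))
m=(W[...,2]>.045)&(W[...,2]<.068)&(u<180)&(u>100)&(v>255)&(v<275)
q=W[m]; print("handle",len(q),cv2.minAreaRect((q[:,:2]*1000).astype(np.float32)),np.median(q,0))
# spindles
for (a,c) in((370,196),(353,327)):
    m=(W[...,2]>.1)&(W[...,2]<.12)&(abs(u-a)<15)&(abs(v-c)<15); print("spindle",m.sum(),W[m].mean(0))
    m=(W[...,2]>.074)&(W[...,2]<.082)&(abs(u-a)<50)&(abs(v-c)<50); print("housing",cv2.minEnclosingCircle((W[m][:,:2]*1000).astype(np.float32)))
o=ctrl.get_obs(); print(R.from_rotvec(o["orientation"]).as_matrix().round(3))
E
```

```text
board ((639.534912109375, 237.08660888671875), (146.3043212890625, 201.13148498535156), 5.688424587249756) [[556.775   329.90637]
 [576.71094 129.76534]
 [722.2948  144.26685]
 [702.3589  344.4079 ]]
handle 391 ((516.6964111328125, 223.2816162109375), (22.77014923095703, 108.81327819824219), 0.8492066860198975) [0.51430223 0.22596999 0.05582034]
spindle 103 [ 0.64233302 -0.19852982  0.107642  ]
housing ((642.5565185546875, -200.95330810546875), 61.73904037475586)
spindle 123 [ 0.4072666  -0.16438917  0.10780416]
housing ((406.9136657714844, -165.13937377929688), 61.426002502441406)
[[ 0.929  0.371  0.   ]
 [ 0.371 -0.929 -0.   ]
 [ 0.     0.    -1.   ]]
```

Request:
play_rows([
  [[0.1,-0.1,0,0,0,0],[0.23,-0.25,0,0,0,0],[0.36,-0.38,0,0,0,0],[0.48,-0.51,0,0,0,0],[0.6,-0.64,0,0,0,0],[0.72,-0.77,0,0,0,0],[0.84,-0.9,0,0,0,0],[0.94,-1,0,0,0,0]],
], gripper=0.24)

```text
time_s: 2.05
tcp_pos: [0.3018, -0.4491, 0.2146]
orientation: [3.085, 0.594, 0.0]
force: [-0.2, 0.3, 1.0]
finger_gap: 0.0224
finger_force: 0.0
```

Request:
play_rows([
  [[0.12,-0.13,0,0,0,0],[0.24,-0.25,0,0,0,0],[0.36,-0.38,0,0,0,0],[0.48,-0.51,0,0,0,0],[0.6,-0.64,0,0,0,0],[0.72,-0.77,0,0,0,0],[0.84,-0.9,0,0,0,0],[0.94,-1,0,0,0,0]],
])

```text
time_s: 3.05
tcp_pos: [0.362, -0.2958, 0.2146]
orientation: [3.085, 0.594, 0.0]
force: [-0.2, -0.1, -0.8]
finger_gap: 0.0221
finger_force: 0.0
```

Request:
play_rows([
  [[0.12,-0.13,0,0,0,0],[0.24,-0.25,0,0,0,0],[0.36,-0.38,0,0,0,0],[0.48,-0.51,0,0,0,0],[0.6,-0.64,0,0,0,0],[0.72,-0.77,0,0,0,0],[0.84,-0.9,0,0,0,0],[0.94,-1,0,0,0,0]],
])

```text
time_s: 4.05
tcp_pos: [0.4221, -0.1427, 0.2146]
orientation: [3.085, 0.594, 0.0]
force: [-1.1, -0.5, 0.4]
finger_gap: 0.0219
finger_force: 0.0
```

Request:
play_rows([
  [[0.12,-0.13,0,0,0,0],[0.24,-0.25,0,0,0,0],[0.36,-0.38,0,0,0,0],[0.48,-0.51,0,0,0,0],[0.6,-0.64,0,0,0,0],[0.72,-0.77,0,0,0,0],[0.84,-0.9,0,0,0,0],[0.94,-1,0,0,0,0]],
])

```text
time_s: 5.05
tcp_pos: [0.4822, 0.0106, 0.2146]
orientation: [3.085, 0.593, 0.0]
force: [0.1, 0.1, 0.7]
finger_gap: 0.0223
finger_force: 0.0
```

Request:
play_rows([
  [[0.1,-0.17,0,0,0,-0.1],[0.2,-0.32,0,0,0,-0.21],[0.34,-0.48,0,0,0,-0.32],[0.5,-0.62,0,0,0,-0.43],[0.64,-0.75,0,0,0,-0.54],[0.78,-0.87,0,0,0,-0.65],[0.9,-0.97,0,0,0,-0.76],[0.94,-1,0,0,0,-0.86]],
])

```text
time_s: 6.05
tcp_pos: [0.5424, 0.1643, 0.2145]
orientation: [-2.101, -2.335, -0.001]
force: [-0.1, -0.3, -0.3]
finger_gap: 0.0224
finger_force: 0.0
```

```bash
cat >> h.py <<'E'
def shift(o,t): return (R.from_rotvec(o["orientation"]).as_matrix().T@(np.array(t)-o["tcp_pos"])/.12).round(3)
E
python3 - <<'E'
from h import *
o=ctrl.get_obs(); p=ctrl.get_image("wrist"); W=world(p,o); save(p,"w1")
print(R.from_rotvec(o["orientation"]).as_matrix().round(3))
m=(W[...,2]>.048)&(W[...,2]<.064)&(W[...,0]<.545)&(W[...,0]>.48)
mm=m.astype(np.uint8); n,l,s,c=cv2.connectedComponentsWithStats(mm)
for i in range(1,n):
    if s[i,4]>200: q=W[l==i]; print(s[i],cv2.minAreaRect((q[:,:2]*1000).astype(np.float32)),np.median(q,0), q[:,2].max())
find(p,["drawer_unit_drawer0_handle"],o)
E
```

```text
[[-0.105  0.994 -0.   ]
 [ 0.994  0.105  0.001]
 [ 0.001  0.    -1.   ]]
[ 257   84   41  110 1519] ((528.4146728515625, 226.41436767578125), (39.7548713684082, 109.42863464355469), 4.095944881439209) [0.51684516 0.23302827 0.056559  ] 0.06000276376723007
drawer_unit_drawer0_handle 0.94 [290. 135.  67. 208.] med [0.553 0.238 0.077] lo [0.509 0.141 0.031] hi [0.573 0.321 0.079]
```

View pics/w1.png

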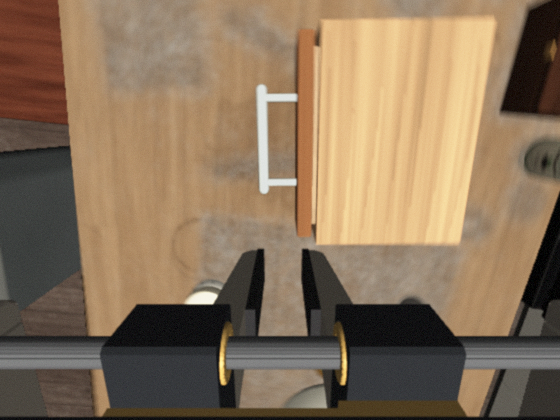

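```bash
python3 - <<'E'
from h import *
o=ctrl.get_obs(); p=ctrl.get_image("wrist"); W=world(p,o)
for v in (105,120,139,155,172):
    r=W[v,250:290]; k=(r[:,2]>.05)&(r[:,2]<.064); print(v,np.flatnonzero(k)+250,r[k].mean(0).round(4))
t=W[139,258:270]; t=t[t[:,2]>.05].mean(0); print(t)
print(shift(o,[t[0],t[1],.10]),shift(o,[t[0],t[1],.040]))
E
```

```text
105 [257 258 259 260 261 262 263 264 265 266 267] [0.5116 0.2599 0.0565]
120 [257 258 259 260 261 262 263 264 265 266 267] [0.5128 0.2457 0.0563]
139 [258 259 260 261 262 263 264 265 266 267 268] [0.5153 0.2273 0.0565]
155 [258 259 260 261 262 263 264 265 266 267 268] [0.5166 0.2112 0.0567]
172 [259 260 261 262 263 264 265 266 267 268] [0.5186 0.1937 0.0569]
[0.51530078 0.22730713 0.05654823]
[ 0.549 -0.17   0.953] [ 0.549 -0.17   1.453]
```

The bar lies at columns 257-269, rows 84-193, aligned with the fingers' axes. Go above it, descend, grip, pull.

Request:
play_rows([
  [[0.1,-0.04,0.1,0,0,0],[0.25,-0.09,0.25,0,0,0],[0.4,-0.13,0.45,0,0,0],[0.5,-0.17,0.6,0,0,0],[0.55,-0.17,0.75,0,0,0],[0.55,-0.17,0.88,0,0,0],[0.55,-0.17,0.95,0,0,0],[0.55,-0.17,0.95,0,0,0]],
])

```text
time_s: 7.2
tcp_pos: [0.5156, 0.2257, 0.1]
orientation: [-2.11, -2.327, 0.001]
force: [-0.7, -0.8, -1.0]
finger_gap: 0.0218
finger_force: 0.0
```

Request:
play_rows([
  [[0,0,0.08,0,0,0],[0,0,0.16,0,0,0],[0,0,0.24,0,0,0],[0,0,0.32,0,0,0],[0,0,0.4,0,0,0],[0,0,0.48,0,0,0],[0,0,0.54,0,0,0],[0,0,0.54,0,0,0]],
])

```text
time_s: 8.2
tcp_pos: [0.5152, 0.2261, 0.0351]
orientation: [-2.108, -2.328, 0.002]
force: [-0.7, 0.4, -0.3]
finger_gap: 0.0219
finger_force: 0.0
```

Request:
play_rows([
  [[0,0,0,0,0,0],[0,0,0,0,0,0],[0,0,0,0,0,0],[0,0,0,0,0,0],[0,-0.03,0,0,0,0],[0,-0.07,0,0,0,0],[0,-0.13,0,0,0,0],[0,-0.2,0,0,0,0]],
], gripper=0, squeeze=20)

```text
time_s: 9.2
tcp_pos: [0.4913, 0.224, 0.036]
orientation: [2.109, 2.328, 0.001]
force: [0.6, 0.8, 3.0]
finger_gap: 0.0106
finger_force: 20.0
```

Request:
play_rows([
  [[0,-0.06,0,0,0,0],[0,-0.14,0,0,0,0],[0,-0.22,0,0,0,0],[0,-0.3,0,0,0,0],[0,-0.38,0,0,0,0],[0,-0.45,0,0,0,0],[0,-0.5,0,0,0,0],[0,-0.54,0,0,0,0]],
])

```text
time_s: 10.2
tcp_pos: [0.4267, 0.2175, 0.0359]
orientation: [2.109, 2.329, 0.0]
force: [1.6, -0.5, 5.0]
finger_gap: 0.0102
finger_force: 20.0
```

Request:
play_rows([
  [[0,-0.015,0,0,0,0],[0,-0.03,0,0,0,0],[0,-0.045,0,0,0,0],[0,-0.055,0,0,0,0],[0,-0.065,0,0,0,0],[0,-0.075,0,0,0,0],[0,-0.08,0,0,0,0],[0,-0.08,0,0,0,0]],
])

```text
time_s: 11.2
tcp_pos: [0.4181, 0.2167, 0.036]
orientation: [2.109, 2.328, 0.002]
force: [2.6, -0.1, 4.2]
finger_gap: 0.0102
finger_force: 20.0
```

Request:
play_rows([
  [[0,-0.01,0,0,0,0],[0,-0.02,0,0,0,0],[0,-0.03,0,0,0,0],[0,-0.04,0,0,0,0],[0,-0.045,0,0,0,0],[0,-0.05,0,0,0,0],[0,-0.05,0,0,0,0],[0,-0.05,0,0,0,0]],
])

```text
time_s: 12.2
tcp_pos: [0.4181, 0.2168, 0.0361]
orientation: [2.109, 2.324, 0.016]
force: [19.5, 2.2, -13.8]
finger_gap: 0.01
finger_force: 20.0
```

Stopped at the stop. Release and lift.

Request:
play_rows([
  [[0,0.05,0,0,0,0],[0,0.05,0,0,0,0],[0,0.05,0,0,0,0],[0,0.05,-0.1,0,0,0],[0,0.05,-0.3,0,0,0],[0,0.05,-0.5,0,0,0],[0,0.05,-0.75,0,0,0],[0,0.05,-1,0,0,0]],
], gripper=0.24)

```text
time_s: 13.2
tcp_pos: [0.417, 0.2166, 0.1573]
orientation: [2.108, 2.329, -0.0]
force: [0.1, 0.0, -0.6]
finger_gap: 0.0219
finger_force: 0.0
```

Request:
play_rows([
  [[0,0.1,-0.2,0,0,0],[0,0.2,-0.4,0,0,0],[0,0.35,-0.5,0,0,0],[0,0.5,-0.5,0,0,0],[0,0.6,-0.5,0,0,0],[-0.1,0.68,-0.5,0,0,0],[-0.18,0.7,-0.5,0,0,0],[-0.2,0.7,-0.5,0,0,0]],
], gripper=0.8)

```text
time_s: 14.2
tcp_pos: [0.5035, 0.1996, 0.2153]
orientation: [-2.11, -2.327, 0.002]
force: [-0.9, 0.2, -0.1]
finger_gap: 0.0736
finger_force: 0.0
```

```bash
python3 - <<'E'
from h import *
o=ctrl.get_obs(); p=ctrl.get_image("wrist"); W=world(p,o); save(p,"w2"); find(p,["cap","cap_top"],o); print(o["tcp_pos"])
p=ctrl.get_image("top"); find(p,["cap","drawer_unit_drawer0_handle"]); save(p,"t2")
E
```

```text
cap 0.73 [292. 165.  34.  40.] med [0.505 0.243 0.064] lo [0.488 0.224 0.038] hi [0.523 0.26  0.066]
cap_top 0.66 [288. 163.  41.  39.] med [0.505 0.243 0.064] lo [0.487 0.224 0.04 ] hi [0.523 0.26  0.066]
[0.5034763  0.19964796 0.21532089]
cap 0.76 [134. 268.  22.  19.] med [0.504 0.233 0.063] lo [0.486 0.22  0.023] hi [0.522 0.253 0.067]
cap 0.41 [364. 206.  83.  81.] med [ 0.63  -0.191  0.076] lo [ 0.566 -0.261  0.02 ] hi [ 0.705 -0.125  0.099]
drawer_unit_drawer0_handle 0.63 [158. 274.  86.  92.] med [0.512 0.191 0.023] lo [0.417 0.131 0.018] hi [0.576 0.264 0.078]
```

View pics/w2.png

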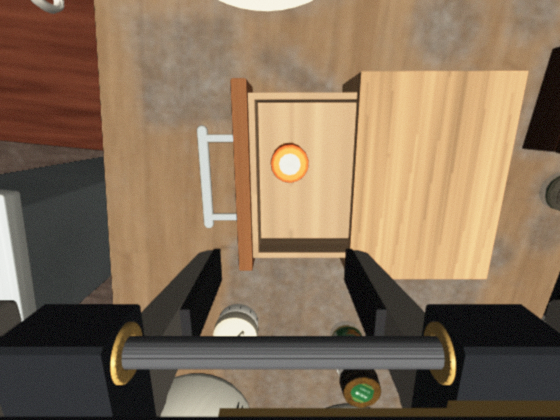

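The picture shows the open drawer with the upright orange cap at (290,163), about 20 px from the front wall, so I'll close the fingers along the drawer's y: turn ~86°.

Request:
play_rows([
  [[0.05,0.01,0.05,0,0,0.12],[0.1,0.02,0.15,0,0,0.24],[0.15,0.03,0.25,0,0,0.36],[0.2,0.04,0.35,0,0,0.48],[0.25,0.05,0.45,0,0,0.6],[0.3,0.05,0.55,0,0,0.72],[0.35,0.05,0.65,0,0,0.84],[0.35,0.05,0.72,0,0,0.96]],
], gripper=0.7)

```text
time_s: 15.5
tcp_pos: [0.5048, 0.2443, 0.1289]
orientation: [-3.121, -0.353, 0.001]
force: [-0.0, -0.1, -0.1]
finger_gap: 0.0644
finger_force: 0.0
```

```bash
python3 - <<'E'
from h import *
o=ctrl.get_obs(); print(o["tcp_pos"],o["qpos"].round(2)); print(R.from_rotvec(o["orientation"]).as_matrix().round(3))
p=ctrl.get_image("wrist"); find(p,["cap","cap_top"],o);W=world(p,o)
p2=ctrl.get_image("top"); find(p2,["cap"]);
print(shift(o,[.505,.242,.03]))
E
```

```text
[0.50483026 0.24432629 0.12887555] [-0.21  0.46 -0.37  1.88  0.22  0.85 -2.04]
[[ 0.975  0.223 -0.001]
 [ 0.223 -0.975  0.   ]
 [-0.    -0.    -1.   ]]
cap 0.6 [287. 222.  47.  59.] med [0.511 0.243 0.064] lo [0.49  0.225 0.029] hi [0.525 0.26  0.066]
cap_top 0.84 [287. 225.  48.  57.] med [0.51  0.243 0.064] lo [0.49  0.224 0.026] hi [0.525 0.26  0.066]
cap 0.48 [137. 274.  19.  11.] med [0.492 0.227 0.055] lo [0.485 0.22  0.023] hi [0.505 0.244 0.066]
[-0.003  0.02   0.824]
```

Request:
play_rows([
  [[0.01,0.02,0.12,0,0,0],[0.01,0.02,0.24,0,0,0],[0.01,0.02,0.36,0,0,0],[0.01,0.02,0.48,0,0,0],[0.01,0.02,0.6,0,0,0],[0.01,0.02,0.72,0,0,0],[0.01,0.02,0.82,0,0,0],[0.01,0.02,0.82,0,0,0]],
])

```text
time_s: 16.75
tcp_pos: [0.5064, 0.241, 0.0299]
orientation: [3.12, 0.36, -0.003]
force: [0.1, 0.9, -0.2]
finger_gap: 0.0646
finger_force: 0.0
```

Request:
play_rows([
  [[0,0,0,0,0,0],[0,0,0,0,0,0],[0,0,0,0,0,0],[0,0,0,0,0,0],[0,0,0,0,0,0],[0,0,0,0,0,0],[0,0,-0.05,0,0,0],[0,0,-0.12,0,0,0]],
], gripper=0, squeeze=40)

```text
time_s: 17.75
tcp_pos: [0.5067, 0.2411, 0.0453]
orientation: [3.121, 0.36, -0.002]
force: [-0.1, 0.3, -1.1]
finger_gap: 0.0388
finger_force: 40.0
```

Request:
play_rows([
  [[0,0,-0.12,0,0,0],[0,0,-0.26,0,0,0],[0,0,-0.4,0,0,0],[0,0,-0.54,0,0,0],[0,0,-0.68,0,0,0],[0,0,-0.82,0,0,0],[0,0,-0.94,0,0,0],[0,0,-1,0,0,0]],
])

```text
time_s: 18.75
tcp_pos: [0.5074, 0.2414, 0.1665]
orientation: [-3.121, -0.36, -0.002]
force: [0.6, 0.3, -0.5]
finger_gap: 0.0389
finger_force: 40.0
```

Request:
play_rows([
  [[0,0.06,-0.05,0,0,0],[0.01,0.18,-0.1,0,0,0],[0.02,0.32,-0.15,0,0,0],[0.03,0.46,-0.2,0,0,0],[0.04,0.6,-0.2,0,0,0],[0.05,0.74,-0.2,0,0,0],[0.06,0.87,-0.2,0,0,0],[0.07,1,-0.2,0,0,0]],
])

```text
time_s: 19.75
tcp_pos: [0.5428, 0.1253, 0.1892]
orientation: [3.121, 0.36, -0.001]
force: [0.4, 0.1, -0.6]
finger_gap: 0.0391
finger_force: 40.0
```

Request:
play_rows([
  [[0.01,0.13,0,0,0,0],[0.02,0.25,0,0,0,0],[0.03,0.38,0,0,0,0],[0.04,0.5,0,0,0,0],[0.05,0.63,0,0,0,0],[0.06,0.75,0,0,0,0],[0.07,0.88,0,0,0,0],[0.07,1,0,0,0,0]],
])

```text
time_s: 20.75
tcp_pos: [0.5785, 0.0104, 0.1894]
orientation: [3.121, 0.36, 0.0]
force: [0.0, -0.9, -0.8]
finger_gap: 0.0388
finger_force: 40.0
```

Request:
play_rows([
  [[0.01,0.13,0,0,0,0],[0.02,0.25,0,0,0,0],[0.03,0.38,0,0,0,0],[0.04,0.5,0,0,0,0],[0.05,0.63,0,0,0,0],[0.06,0.75,0,0,0,0],[0.07,0.83,0,0,0,0],[0.07,0.85,0,0,0,0]],
])

```text
time_s: 21.75
tcp_pos: [0.6097, -0.0867, 0.1892]
orientation: [3.121, 0.359, -0.0]
force: [-0.4, 0.5, 0.4]
finger_gap: 0.0389
finger_force: 40.0
```

```bash
python3 - <<'E'
from h import *
o=ctrl.get_obs(); print(o["tcp_pos"],o["qpos"].round(2),o["force"],o["finger_gap"],o["time_s"]); print(R.from_rotvec(o["orientation"]).as_matrix().round(3))
v,u=np.mgrid[:420,:560]
for n in("wrist","top","scene"):
    p=ctrl.get_image(n); save(p,n+"3"); W=world(p,o); print(n); find(p,["cap","gasket","mixer_base"],o)
    d=np.hypot(W[...,0]-.64,W[...,1]+.2)
    m=(abs(W[...,2]-.104)<.009)&(d<.022); print("spindle",m.sum(),np.percentile(W[m],[2,50,98],axis=0).round(4) if m.sum()else 0)
E
```

```text
[ 0.60968988 -0.08671747  0.18924901] [ 0.3   0.46 -0.28  1.7   0.14  1.   -1.37] [-0.39696381  0.54484943  0.42879832] 0.03886663966440997 21.75
[[ 0.974  0.227 -0.   ]
 [ 0.227 -0.974 -0.   ]
 [-0.     0.    -1.   ]]
wrist
cap 0.87 [284. 280.  79.  95.] med [ 0.615 -0.085  0.222] lo [ 0.593 -0.103  0.186] hi [ 0.628 -0.069  0.223]
cap 0.68 [ 45. 252.  87. 129.] med [0.497 0.145 0.045] lo [0.442 0.124 0.02 ] hi [0.567 0.218 0.078]
cap 0.33 [394. 196. 158. 158.] med [ 0.654 -0.182  0.079] lo [ 0.577 -0.248  0.023] hi [ 0.715 -0.124  0.104]
gasket 0.79 [413. 204.  52.  46.] med [ 0.65  -0.191  0.085] lo [ 0.625 -0.218  0.081] hi [ 0.665 -0.178  0.087]
gasket 0.66 [312. 395.  38.  26.] med [ 0.42  -0.162  0.085] lo [ 0.399 -0.183  0.081] hi [ 0.43  -0.145  0.086]
gasket 0.34 [ 48. 165.  94. 315.] med [0.614 0.143 0.061] lo [0.466 0.126 0.006] hi [0.719 0.212 0.091]
mixer_base 0.72 [393. 194. 157. 166.] med [ 0.654 -0.182  0.079] lo [ 0.577 -0.248  0.023] hi [ 0.715 -0.124  0.105]
mixer_base 0.63 [299. 356. 107. 104.] med [ 0.426 -0.144  0.08 ] lo [ 0.384 -0.203  0.023] hi [ 0.626 -0.09
[... 189 characters left out ...]
hi [0.574 0.308 0.078]
mixer_base 0.8 [312. 327.  21.  59.] med [ 0.401 -0.097  0.047] lo [ 0.356 -0.109  0.001] hi [ 0.449 -0.086  0.069]
spindle 0 0
scene
cap 0.64 [290. 144.  16.  27.] med [ 0.591 -0.08   0.205] lo [ 0.587 -0.4   -0.002] hi [ 0.849 -0.067  0.222]
gasket 0.61 [388. 216.  22.  14.] med [ 0.402 -0.152  0.084] lo [ 0.386 -0.175  0.08 ] hi [ 0.427 -0.139  0.086]
mixer_base 0.89 [310. 189.  74.  61.] med [ 0.613 -0.158  0.057] lo [ 0.564 -0.233  0.008] hi [ 0.69  -0.118  0.098]
mixer_base 0.35 [208. 213.  25.  38.] med [0.718 0.03  0.045] lo [ 0.71  -0.045 -0.001] hi [0.795 0.042 0.088]
spindle 75 [[ 0.6318 -0.2031  0.0952]
 [ 0.6395 -0.1917  0.1024]
 [ 0.6502 -0.185   0.1112]]
```

View pics/wrist3.png

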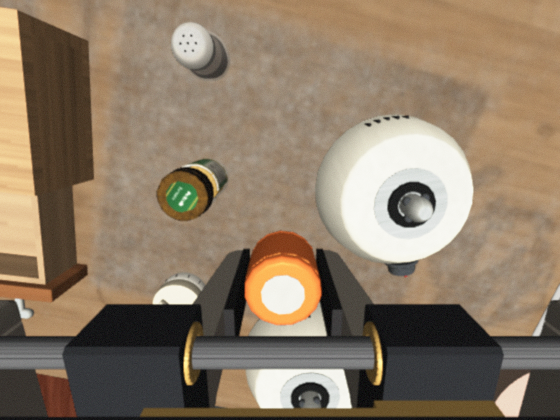

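View pics/scene3.png

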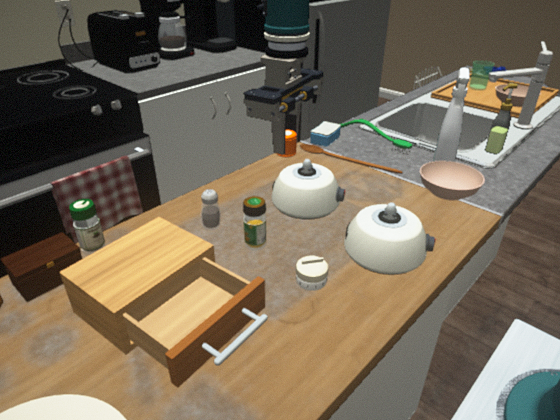

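The cap is upright in the grip (284,280), and the target spindle is at (413,207). Fitting both precisely from the same wrist view.

```bash
cat >> h.py <<'E'
from scipy.optimize import least_squares
def circ(q,r=None):
    c0=np.median(q,0)
    return least_squares(lambda c:np.hypot(*(q-c).T)-r,c0,loss="soft_l1",f_scale=.001).x
def meas(p,o,g):
    W=world(p,o); f=p["frame"].astype(int)
    og=(f[...,0]>150)&(f[...,2]<110)&(f[...,0]-f[...,2]>80)
    t=o["tcp_pos"]; d=np.hypot(W[...,0]-t[0],W[...,1]-t[1])
    m=(d<.03)&(W[...,2]>t[2]+.025)&(W[...,2]<t[2]+.045)
    wh=m&(f.min(-1)>150)
    e=cv2.minEnclosingCircle((W[wh][:,:2]*1e3).astype(np.float32)); print("disc",wh.sum(),e, W[wh].mean(0).round(4))
    m=m&(og|wh)&(W[...,2]>np.median(W[wh][:,2])-.003)
    print("captop",cv2.minEnclosingCircle((W[m][:,:2]*1e3).astype(np.float32)))
    d=np.hypot(W[...,0]-g[0],W[...,1]-g[1])
    for lo,hi,dm in((.083,.088,.028),(.078,.082,.056),(.107,.113,.014)):
        m=(W[...,2]>lo)&(W[...,2]<hi)&(d<dm); 
        if m.sum()>20: print(lo,m.sum(),cv2.minEnclosingCircle((W[m][:,:2]*1e3).astype(np.float32)),W[m].mean(0).round(4))
    m=(abs(W[...,2]-.08)<.002)&(d<.06); h=cv2.convexHull((W[m][:,:2]*1e3).astype(np.float32))[:,0]; print("hull fit",circ(h/1e3,.05) if len(h)>5 else 0)
E
python3 - <<'E'
from h import *
o=ctrl.get_obs(); print(o["tcp_pos"])
for i in range(2): p=ctrl.get_image("wrist"); meas(p,o,(.643,-.198))
E
```

```text
[ 0.60954201 -0.08588803  0.18942008]
disc 1361 ((607.9848022460938, -86.38148498535156), 11.506842613220215) [ 0.6082 -0.0861  0.2226]
captop ((608.549560546875, -85.57796478271484), 19.50851058959961)
0.083 929 ((646.328369140625, -194.6368865966797), 26.33441162109375) [ 0.6472 -0.1942  0.0852]
0.078 7794 ((644.4542846679688, -197.93658447265625), 54.913204193115234) [ 0.6477 -0.1969  0.0803]
0.107 282 ((645.3792724609375, -198.31436157226562), 8.266764640808105) [ 0.6457 -0.1973  0.1106]
hull fit [ 0.64402906 -0.20155867]
disc 1363 ((607.6945190429688, -86.24075317382812), 11.53646183013916) [ 0.6082 -0.0861  0.2226]
captop ((608.3853759765625, -86.0252456665039), 19.442983627319336)
0.083 928 ((642.8638916015625, -198.32403564453125), 27.17873191833496) [ 0.647  -0.1943  0.0852]
0.078 7778 ((644.6295776367188, -198.30072021484375), 54.73100662231445) [ 0.6477 -0.1969  0.0804]
0.107 290 ((645.64111328125, -198.2431640625), 8.762097358703613) [ 0.6457 -0.1973  0.1105]
hull fit [ 0.6454313  -0.20158954]
```

Request:
play_rows([
  [[0.01,0.1,0,0,0,0],[0.03,0.28,0,0,0,0],[0.05,0.48,0,0,0,0],[0.07,0.68,0.05,0,0,0],[0.085,0.84,0.12,0,0,0],[0.085,0.94,0.22,0,0,0],[0.085,0.98,0.32,0,0,0],[0.085,0.98,0.36,0,0,0]],
])

```text
time_s: 23.45
tcp_pos: [0.6455, -0.1977, 0.1446]
orientation: [-3.12, -0.36, 0.003]
force: [0.0, -0.7, -0.3]
finger_gap: 0.0389
finger_force: 40.0
```

```bash
python3 - <<'E'
from h import *
o=ctrl.get_obs(); print(o["tcp_pos"],o["force"])
p=ctrl.get_image("wrist"); meas(p,o,(.645,-.1985)); save(p,"w4"); a=p["frame"]
p=ctrl.get_image("scene"); f=p["frame"][110:240,240:380]; c=cv2.resize(f,(452,420),interpolation=cv2.INTER_CUBIC)
cv2.imwrite("pics/w4s.png",np.hstack([cv2.resize(a,(345,420)),c])[:,:,::-1])
W=world(p,o); fr=p["frame"].astype(int); t=o["tcp_pos"]; d=np.hypot(W[...,0]-t[0],W[...,1]-t[1])
og=(fr[...,0]-fr[...,2]>80)&(d<.04)&(W[...,2]>.12); v,u=np.nonzero(og); print("cap cols",u.min(),u.max(),v.min(),v.max())
s=(abs(W[...,2]-.105)<.008)&(d<.03)&~og; v,u=np.nonzero(s); print("sp",len(u) and (u.min(),u.max(),v.min(),v.max()))
E
```

```text
[ 0.64552386 -0.19771948  0.14455723] [ 0.02726253 -0.72904631 -0.32349491]
disc 1355 ((644.0314331054688, -198.1252899169922), 11.190566062927246) [ 0.6443 -0.198   0.1777]
captop ((644.3836059570312, -198.16465759277344), 19.66759490966797)
0.083 964 ((646.3319091796875, -200.75503540039062), 23.113056182861328) [ 0.6546 -0.1978  0.0852]
0.078 7315 ((646.7044677734375, -198.9445343017578), 55.020503997802734) [ 0.6639 -0.1951  0.0804]
hull fit [ 0.65117511 -0.19789081]
cap cols 300 324 97 154
sp (np.int64(302), np.int64(311), np.int64(159), np.int64(167))
```

View pics/w4s.png

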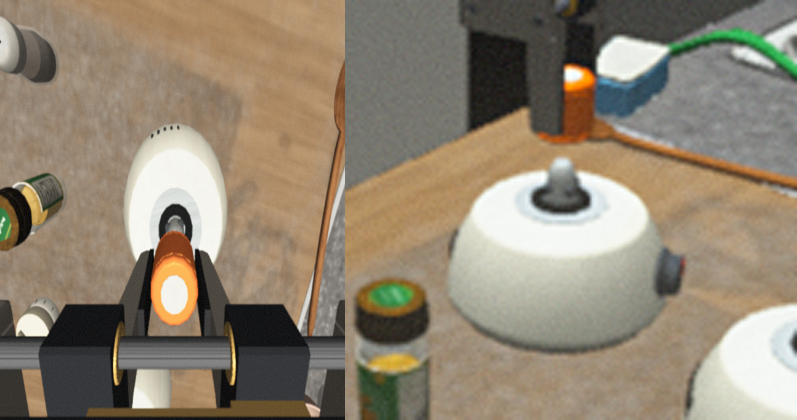

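Cap is centred over the spindle within ~1 mm. Descend onto the tip and watch the force.

Request:
play_rows([
  [[0.01,0,0.03,0,0,0],[0.01,0,0.07,0,0,0],[0.01,0,0.11,0,0,0],[0.01,0,0.15,0,0,0],[0.01,0,0.19,0,0,0],[0.01,0,0.23,0,0,0],[0.01,0,0.25,0,0,0],[0.01,0,0.25,0,0,0]],
])

```text
time_s: 24.55
tcp_pos: [0.6473, -0.1978, 0.1159]
orientation: [-3.121, -0.36, 0.001]
force: [0.6, 0.2, -0.4]
finger_gap: 0.0386
finger_force: 40.0
```

Request:
play_rows([
  [[0,0,0.01,0,0,0],[0,0,0.02,0,0,0],[0,0,0.03,0,0,0],[0,0,0.04,0,0,0],[0,0,0.05,0,0,0],[0,0,0.06,0,0,0],[0,0,0.07,0,0,0],[0,0,0.07,0,0,0]],
])

```text
time_s: 25.55
tcp_pos: [0.6473, -0.1979, 0.1076]
orientation: [-3.121, -0.36, 0.0]
force: [-0.7, 0.2, 0.3]
finger_gap: 0.039
finger_force: 40.0
```

Request:
play_rows([
  [[0,0,0.015,0,0,0],[0,0,0.03,0,0,0],[0,0,0.045,0,0,0],[0,0,0.06,0,0,0],[0,0,0.075,0,0,0],[0,0,0.09,0,0,0],[0,0,0.1,0,0,0],[0,0,0.1,0,0,0]],
], squeeze=50)

```text
time_s: 26.55
tcp_pos: [0.647, -0.1978, 0.095]
orientation: [-3.12, -0.36, 0.002]
force: [0.4, -1.0, -0.8]
finger_gap: 0.0382
finger_force: 50.0
```

Request:
play_rows([
  [[0,0,0.005,0,0,0],[0,0,0.01,0,0,0],[0,0,0.015,0,0,0],[0,0,0.02,0,0,0],[0,0,0.025,0,0,0],[0,0,0.025,0,0,0],[0,0,0.025,0,0,0],[0,0,0.025,0,0,0]],
])

```text
time_s: 27.55
tcp_pos: [0.6474, -0.1979, 0.0934]
orientation: [3.121, 0.36, -0.0]
force: [-3.6, -0.1, 6.4]
finger_gap: 0.0384
finger_force: 50.0
```

Request:
play_rows([
  [[-0.005,0,0.005,0,0,0],[-0.01,0,0.01,0,0,0],[-0.01,0,0.012,0,0,0],[-0.01,0,0.012,0,0,0],[-0.01,0,0.012,0,0,0],[-0.01,0,0.012,0,0,0],[-0.01,0,0.012,0,0,0],[-0.01,0,0.012,0,0,0]],
])

```text
time_s: 28.55
tcp_pos: [0.6473, -0.1979, 0.0927]
orientation: [3.12, 0.36, 0.004]
force: [-2.4, 0.4, 7.2]
finger_gap: 0.0388
finger_force: 50.0
```

```bash
python3 - <<'E'
from h import *
o=ctrl.get_obs(); print(o["tcp_pos"],o["force"],o["finger_force"])
p=ctrl.get_image("wrist"); meas(p,o,(.645,-.1985)); a=p["frame"]
W=world(p,o); find(p,["cap"],o)
p=ctrl.get_image("scene"); f=p["frame"][110:240,240:380]; c=cv2.resize(f,(452,420),interpolation=cv2.INTER_CUBIC)
cv2.imwrite("pics/w5s.png",np.hstack([cv2.resize(a,(345,420)),c])[:,:,::-1])
E
```

```text
[ 0.64731652 -0.19790872  0.0927032 ] [-2.38830203  0.43924207  7.21742223] 50.0024904491147
disc 1373 ((637.599365234375, -200.11460876464844), 19.42616081237793) [ 0.6456 -0.1982  0.1259]
captop ((644.6459350585938, -198.51608276367188), 21.002403259277344)
0.083 264 ((652.7774658203125, -197.09625244140625), 21.03214454650879) [ 0.661  -0.1979  0.0846]
0.078 9918 ((646.0368041992188, -198.69381713867188), 54.960899353027344) [ 0.6658 -0.1948  0.0803]
hull fit [ 0.64512103 -0.19753212]
cap 0.92 [285. 279.  77.  99.] med [ 0.653 -0.197  0.125] lo [ 0.63  -0.215  0.087] hi [ 0.665 -0.18   0.127]
```

View pics/w5s.png

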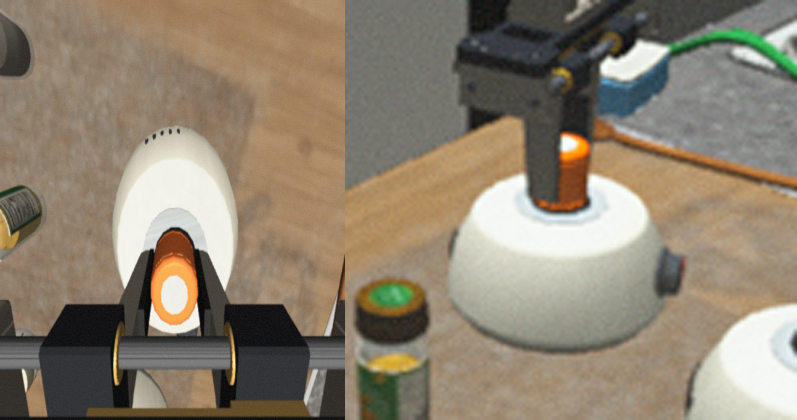

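The cap is seated round the spindle with its rim on the seal (575,205 right pane), about 1 mm compressed at ~7 N. A little more push.

Request:
play_rows([
  [[0,0,0.01,0,0,0],[0,0,0.015,0,0,0],[0,0,0.02,0,0,0],[0,0,0.02,0,0,0],[0,0,0.02,0,0,0],[0,0,0.02,0,0,0],[0,0,0.02,0,0,0],[0,0,0.02,0,0,0]],
])

```text
time_s: 29.7
tcp_pos: [0.6473, -0.1979, 0.0911]
orientation: [3.12, 0.36, 0.004]
force: [-4.6, 0.1, 12.4]
finger_gap: 0.0385
finger_force: 50.0
```

Request:
play_rows([
  [[0,0,0,0,0,0],[0,0,0,0,0,0],[0,0,0,0,0,0],[0,0,0,0,0,0],[0,0,0,0,0,0],[0,0,0,0,0,0],[0,0,0,0,0,0],[0,0,0,0,0,0]],
])

```text
time_s: 30.7
tcp_pos: [0.6473, -0.1979, 0.0912]
orientation: [3.12, 0.36, 0.004]
force: [-4.1, 0.8, 12.0]
finger_gap: 0.0387
finger_force: 50.0
```

```bash
python3 -c "
from plant import ctrl
print(ctrl.job_done())"
```

```text
the job is handed in; nothing more can be done
None
```

I handed the job in with the drawer pulled out to its stop and the orange cap seated on the far mixer's spindle, still gripped and pressed down at a steady 12 N or so, a little over the 10 N asked for; the hand-in gave no verdict back.

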